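Finished glass bottle into the glass-waste bin, through its one-way flap

ROBOT

A 6-joint arm with a two-finger parallel gripper is mounted at the origin on a cart in front of the work surface, level with it; the furniture and walls round the work are solid. World frame = base frame: x ahead of the robot, y to its left, z up, the work surface at z = 0. Lengths are in mm, angles in degrees, forces in N, time in s.
With the tool pointing down it reaches from about 300 to 850 mm from the base axis. Payload 4.2 kg.
Tool frame: the origin (TCP) lies at the centre of the arm's flange, where the gripper is bolted on; the fingertips stand 191 mm ahead of it and the grasp point (between the pads) lies 172 mm ahead of it; z points along the fingers, y is the direction in which the jaws open and shut (so a half turn about z gives the same grasp; the last joint's range is limited). The gripper opens to 91 mm and grips with 3 to 60 N. Pads are 32 mm wide; open, the fingers measure 118 mm over their backs; the gripper's body (76 mm by 178 mm) begins 60 mm behind the grasp point.
Start: joints at [65.489, 18.312, 89.639, -0, 72.044, -1.146], TCP at [228.036, 527.847, 404.776] pointing down, gripper open.
Joint ranges: [-177.97, 177.97], [-48.28, 115.42], [12.27, 149.76], [-77.06, 257.06], [2.81, 150.46], [-146.56, 146.56]. Speed limits (degrees/s): [147.25, 147.25, 180, 180, 180, 180].

INTERFACE

Orientations are given as [roll, pitch, yaw] about the fixed x, y, z axes, in that order (R = Rz(yaw) Ry(pitch) Rx(roll)).
In Python, from workcell import status, vision, ticket gives the robot as it stands.
- The arm moves only by the shell command python3 -m jog 'ROWS' [FORCE]. ROWS is JSON, a list of rows, each a list of 7 numbers: the finger opening in m, from 0 to 0.0912, then the shift along the tool's x, y, z in m, then the turn, a rotation vector about the tool's x, y, z in rad. A call has 1 to 12 rows; each row shifts and turns the commanded pose from where the row before left it, along the tool's axes as they then stand; what a row does not reach is not made up. A row lasts 1/8 s, in which the tool goes at most 62.5 mm and 10.7 degrees, less where a joint would pass 70% of its speed; a pose out of reach is approached as far as the arm can. A call with a gripper value outside its range is refused whole. The fingers move at their own pace and stop on an object; FORCE is the grip in N (left out, the last holds). Time passes only in rows, so rows that do not move let the fingers close. It gives the time, the measured TCP pose, the force and the opening at its end, in the units of the state.
- status.state(): the state, without advancing time (a new reading comes with each control period).
- vision.grab_frame(name): name is "side" or "top" or "wrist"; returns a dict with "color" (384x512x3 uint8, blue, green, red), "depth" (384x512 float32, mm along the optical axis (not along the pixel's ray), 0 where there is no reading), "fov_y" (degrees; the focal length in pixels is half the picture's height over the tangent of half this angle, whatever the lens; pixels are square), "cx", "cy" (the principal point, pixels), "pose" (4x4, takes a point from camera to world coordinates). Camera axes: x right, y down, z forward; pixel columns grow to the right and rows downward; lengths in mm; the calibration is good to about 2 mm. A picture is of the moment at which its call begins.
- ticket.job_done(): hands the job in, once; it reports no verdict.
Trained networks look in the newest picture that a camera, given by its name, has taken for a name from the list of things; names that differ only in an ending like _2 or _b are one class to them, and where a whole thing is asked for, a point or a joint stands for the part that bears it (a point fixed in the world has none). Each returns a list of dicts, best first, with "p" (0 to 1); they miss things now and then, are a little off and sometimes report something else, mostly with a low value. They report only what shows in the picture. A call takes as long as a camera call. They do not tell look-alikes from the thing itself.
- vision.find_in(camera, label): "location" ([x, y, z] in mm, in world coordinates, good to about 4 mm: the middle of the surface that is visible of it).
- vision.silhouettes(camera, label): "pixels" (384x512 bool, what is visible of it).
The state is a dict: "time_s": time; "qpos": joint angles; "qvel": joint speeds; "effort": joint torques, N m; "ee_pos": TCP position; "ee_rot": TCP orientation; "force": force on the tool from outside, world axes, zero at the start; "torque": the same for the moment, N m; "gripper_width": finger opening in mm.
Only numpy, scipy, OpenCV 4.12 (cv2) and the standard library are available. Lean on these libraries where they do the work, as an engineer would, in place of code of your own. Each camera call takes 0.05 s, during which the arm holds its last target.

TASK

The small amber dropper bottle with the black cap is finished: take it from among the stain bottles and put it into the chute of the glass-waste bin. Push it right through the sprung flap until it drops inside and the flap has shut behind it, and leave the two big stain bottles standing where they are.

Things in the scene. Friction and masses are not known exactly. Their poses are not given: they have to be found in the camera images.
- oil_bottle_mid (a point): Centre (half-way up) of the small amber glass bottle that goes into the bin. It stands upright on the worktop: round, 34 mm in diameter and 66 mm high to the shoulder, with a black cap 18 mm in diameter above that; 78 mm high in all, so the centre is 39 mm above its underside. About 60 g. z is the bottle's axis, towards the cap.
- blue_bottle: Stain bottle with dark blue contents and white cap, 60 mm in diameter, 145 mm high; origin at the centre of its underside. To be left alone.
- red_bottle: Stain bottle with red contents and white cap, same size; origin at the centre of its underside. To be left alone.
- bin: Glass-waste bin, fixed: white box 130 mm (x) by 100 mm (y), blue lid at 202 mm, blue chute and hood on it up to about 250 mm, clear window in front. Origin at the centre of its underside, z up; its front (chute side) looks along its -x, roughly to the robot; turned by up to 0.18 rad. The flap is the only way in.
- chute: Blue chute on the lid, sloping down into the bin 40 degrees from vertical. Origin on its floor, mid-width, where the flap closes it. z runs along the floor, up and out towards the robot, so -z is into the bin; x stands square off the floor; y is level, across. No floor beyond the flap (z below -2 mm). A 34 mm bottle lying in the chute has its axis at x = 17 mm, y = 0, along z.
- gate (a joint): Steel flap, orange lower edge, 47 x 47 mm, closing the tunnel's inner end; hinged along its roof. 0 = shut, grows as it swings into the bin (1.45 at most), never outwards. Spring 0.022 N m shut, 0.03 open: it holds a resting bottle, and 1 to 2 N opens it. It pushes back or pinches a bottle partly through; pushed till its hind end is at the flap, it has dropped in. The flap then shuts by itself.
- chute_gate (a point): Middle of the tunnel at the flap: chute x = 17, y = 0, z = 0 mm, with the chute's axes. The inner 18 mm of the chute (z = 0 to 18) are a tunnel 50 mm wide (y) and 48 mm high (x), walls 4 mm, with a thicker brow on the roof of its mouth; closed fingertips fit in behind a bottle.
- chute_lip (a point): Outer end of the chute's floor: chute x = 0, y = 0, z = 56 mm, with the chute's axes (rounded lip to z = 60). From z = 18 out, the floor is a bare tongue 44 mm wide, open above and at the sides, but for two ribs 4 mm high, 28 mm clear between, that keep a bottle in the middle. A bottle let go on it, bottom towards the flap, slides down to the flap and stays.
There are look-alikes about, which are no part of the job. There is more than one size of the part that bears oil_bottle_mid; the job needs the smaller.

How it is judged:
By the outcome, as a careful person would: the job done as asked, in the order asked, and still so for the second after the job is handed in, with the robot touching nothing.
It also fails if it takes over 54 s, if anything falls off the work surface, if the arm or the gripper's body presses on something with over 40 N, if the wrist force passes 120 N, or if a joint passes its speed limit or range.

## Working session

There is one attempt and no reset: what is moved stays moved. The work goes in short steps, Python scripts to look and compute and a shell command to move; the robot and the scene stay as the last step left them, time stands still between calls to the robot, and variables do not carry over. Pictures are saved under pics/ and viewed, and the job is handed in when it is done.

```bash
ls; mkdir -p pics; python3 - <<'E'
from workcell import status, vision
import cv2,numpy as np
print(status.state())
for n in ("side","top","wrist"):
    f=vision.grab_frame(n); cv2.imwrite(f"pics/{n}0.png",f["color"]); print(n,f["fov_y"],f["cx"],f["cy"],np.round(f["pose"],3).tolist())
    for l in ("oil_bottle_mid","blue_bottle","red_bottle","bin","chute","gate"):
        try: print(n,l,[(np.round(d["location"]).tolist(),round(d["p"],2)) for d in vision.find_in(n,l)])
        except Exception as e: print(n,l,e)
E
```

```text
pics
{'time_s': 0.0, 'qpos': array([ 6.54891961e+01,  1.83496016e+01,  8.97055350e+01, -1.54989558e-03,
        7.20440647e+01, -1.14714835e+00]), 'qvel': array([-0.00743836,  0.05546938, -0.05320263,  0.00665076,  0.12110763,
       -0.11947237]), 'effort': array([ 3.78230188e-04, -4.12463307e+01, -2.31979269e+01,  7.27508054e-02,
        4.56269877e-02, -1.33618942e-04]), 'ee_pos': array([227.96767788, 527.69044094, 403.94634562]), 'ee_rot': array([-1.79900789e+02, -5.12745896e-04,  1.56636823e+02]), 'force': array([0.49544002, 0.94708981, 0.95463831]), 'torque': array([-0.04118472,  0.02486906, -0.002923  ]), 'gripper_width': 91.28149328766018}
side 45.37494913160557 254.76795906697006 196.72784935039286 [[1.0, -0.001, -0.006, 524.105], [0.005, -0.531, 0.847, -1028.804], [-0.004, -0.848, -0.531, 700.76], [0.0, 0.0, 0.0, 1.0]]
side oil_bottle_mid [([546.0, -401.0, 61.0], 0.98), ([466.0, -356.0, 48.0], 0.67)]
side blue_bottle [([476.0, -125.0, 105.0], 0.58)]
side red_bottle [([463.0, -264.0, 84.0], 0.67)]
side bin [([567.0, 29.0, 148.0], 0.86), ([468.0, -358.0, 50.0], 0.55)]
side ch
[... 178 characters left out ...]
13, -0.101, -0.995, 1403.088], [0.0, 0.0, 0.0, 1.0]]
top oil_bottle_mid [([538.0, -375.0, 81.0], 0.72), ([463.0, -342.0, 61.0], 0.64)]
top blue_bottle [([466.0, -112.0, 109.0], 0.71)]
top red_bottle [([463.0, -243.0, 112.0], 0.85)]
top bin [([565.0, 68.0, 201.0], 0.86)]
top chute [([544.0, 74.0, 207.0], 0.61)]
top gate [([552.0, 76.0, 196.0], 0.59), ([464.0, -237.0, 114.0], 0.51), ([563.0, 64.0, 200.0], 0.35)]
wrist 65.7027840603939 255.42350528378174 192.1727023991921 [[0.397, 0.887, 0.236, 161.43], [0.918, -0.383, -0.103, 557.192], [-0.001, 0.258, -0.966, 383.7], [0.0, 0.0, 0.0, 1.0]]
wrist oil_bottle_mid []
wrist blue_bottle []
wrist red_bottle []
wrist bin []
wrist chute []
wrist gate []
```

View pics/side0.png

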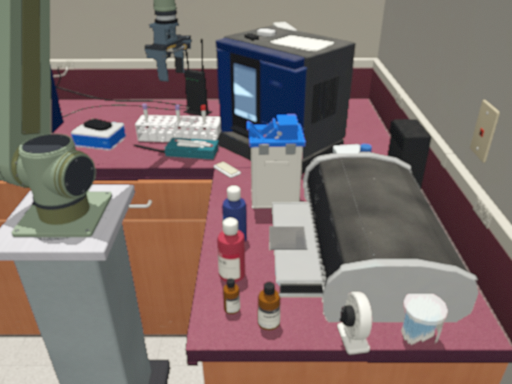

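View pics/top0.png

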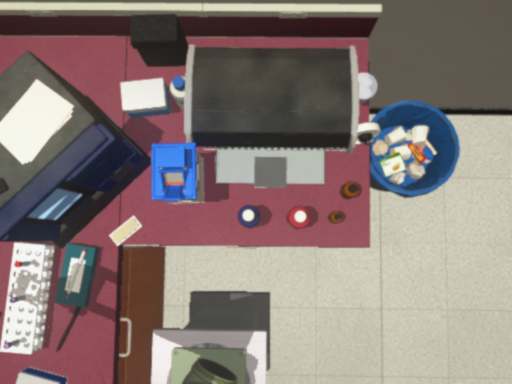

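Amber bottles that could be mistaken for each other: small one at side (232,296) / top (336,216), and larger one at side (269,307) / top (350,190). The description points to the smaller. I'll check that in a crop and measure the bin.

```bash
cat > h.py <<'E'
from workcell import status, vision
import cv2,numpy as np
def cloud(f):
    h,w=f["depth"].shape; fl=h/2/np.tan(np.radians(f["fov_y"]/2))
    v,u=np.mgrid[:h,:w]; d=f["depth"]
    P=np.stack([(u-f["cx"])*d/fl,(v-f["cy"])*d/fl,d,np.ones_like(d)],-1)@f["pose"].T
    P=P[...,:3]; P[d==0]=np.nan; return P
def pix(f,p):
    q=np.linalg.inv(f["pose"])@np.r_[p,1]; fl=f["depth"].shape[0]/2/np.tan(np.radians(f["fov_y"]/2))
    return q[0]/q[2]*fl+f["cx"],q[1]/q[2]*fl+f["cy"]
E
python3 - <<'E'
from h import *
for n in ("side","top"):
    f=vision.grab_frame(n); P=cloud(f); np.save(f"/tmp/{n}.npy",P); cv2.imwrite(f"/tmp/{n}.png",f["color"])
    for l in ("oil_bottle_mid","red_bottle","blue_bottle"):
        for s in vision.silhouettes(n,l):
            m=s["pixels"]&np.isfinite(P[...,0]); Q=P[m]; v,u=np.nonzero(m)
            if len(Q)==0: continue
            print(n,l,round(s["p"],2),"px",u.min(),u.max(),v.min(),v.max(),"P5",np.round(np.percentile(Q,5,0)),"P50",np.round(np.median(Q,0)),"P95",np.round(np.percentile(Q,95,0)))
c=cv2.imread("/tmp/side.png"); t=cv2.imread("/tmp/top.png")
a=cv2.resize(c[180:335,200:300],(400,600),interpolation=cv2.INTER_CUBIC)
cv2.imwrite("pics/c1.png",a)
b=cv2.resize(t[130:240,110:260],(800,587),interpolation=cv2.INTER_CUBIC); cv2.imwrite("pics/c2.png",b)
b=cv2.resize(c[105:215,210:340],(700,592),interpolation=cv2.INTER_CUBIC); cv2.imwrite("pics/c3.png",b)
# lid edges
P=np.load("/tmp/top.npy")
m=(abs(P[...,2]-202)<6)&(abs(P[...,0]-565)<120)&(abs(P[...,1]-68)<80)
print(m.sum(), cv2.minAreaRect(P[m][:,:2].astype(np.float32)))
hsv=cv2.cvtColor(t,cv2.COLOR_BGR2HSV)
print("machine z", [ (uv,np.round(P[uv[1],uv[0]])) for uv in ((100,110),(140,160),(130,180),(60,140),(100,200),(148,155))])
E
```

```text
side oil_bottle_mid 0.83 px 256 279 281 330 P5 [ 525. -407.    8.] P50 [ 543. -400.   60.] P95 [ 563. -381.  103.]
side oil_bottle_mid 0.25 px 216 244 218 281 P5 [ 441. -272.   16.] P50 [ 467. -263.   85.] P95 [ 492. -240.  146.]
side red_bottle 0.56 px 217 245 218 280 P5 [ 441. -272.   16.] P50 [ 467. -262.   85.] P95 [ 491. -238.  146.]
side blue_bottle 0.82 px 222 246 185 237 P5 [ 442. -137.   27.] P50 [ 472. -123.  103.] P95 [494. -96. 146.]
top oil_bottle_mid 0.72 px 328 341 211 223 P5 [ 452. -357.    8.] P50 [ 465. -341.   58.] P95 [ 480. -331.   79.]
top oil_bottle_mid 0.66 px 340 357 182 198 P5 [ 522. -394.   23.] P50 [ 537. -377.   76.] P95 [ 555. -363.  101.]
top red_bottle 0.86 px 286 309 206 229 P5 [ 436. -265.   38.] P50 [ 460. -237.  109.] P95 [ 486. -213.  145.]
top red_bottle 0.28 px 159 184 166 200 P5 [499.  50. 186.] P50 [543.  77. 206.] P95 [573. 101. 233.]
top blue_bottle 0.93 px 238 258 206 226 P5 [ 440. -131.  102.] P50 [ 462. -109.  110.] P95 [485. -86. 146.]
1360 ((568.988037109375, 75.48235321044922), (141.03245544433594, 112.9325180053711), 1.9003385305404663)
machine z [((100, 110), array([765., 323.,  34.])), ((140, 160), array([616., 193.,  71.])), ((130, 180), array([567., 234.,  17.])), ((60, 140), array([612., 294., 361.])), ((100, 200), array([507., 310.,  38.])), ((148, 155), array([644., 191.,  -8.]))]
```

View pics/c1.png

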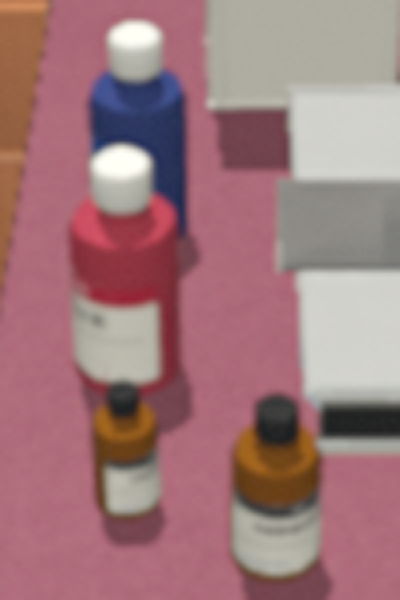

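View pics/c2.png

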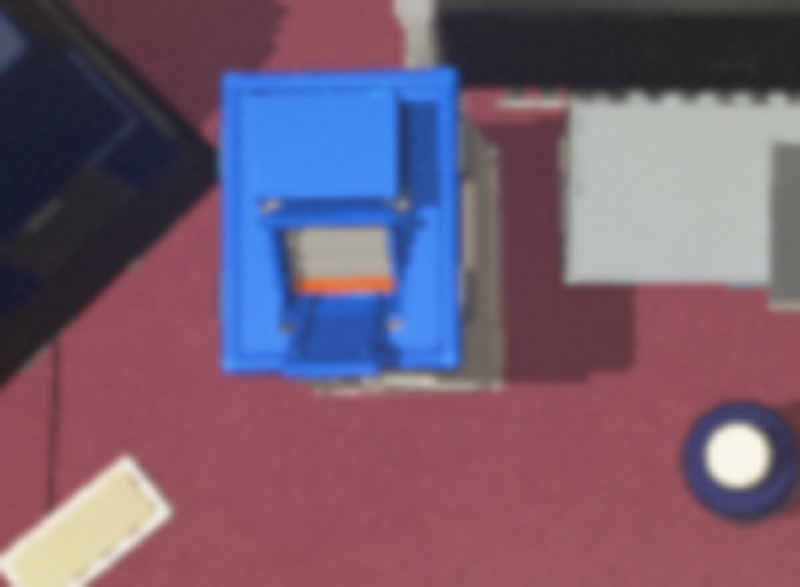

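View pics/c3.png

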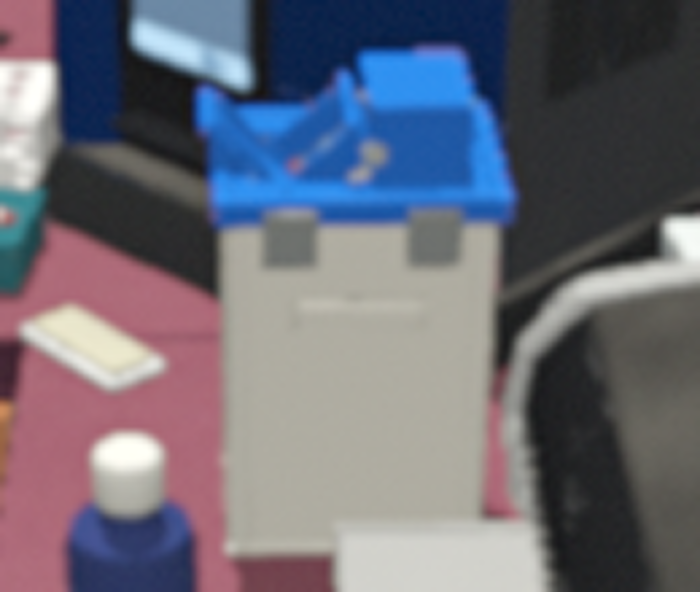

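The crop at side (232,296) shows the smaller bottle, whose cap top is at about 79 mm; the other one tops out at about 103 mm. So the small one is the target. Next I'll measure the chute and bottle more closely.

```bash
python3 - <<'E'
from h import *
P=np.load("/tmp/top.npy"); t=cv2.imread("/tmp/top.png"); hsv=cv2.cvtColor(t,cv2.COLOR_BGR2HSV)
roi=np.zeros(P.shape[:2],bool); roi[140:205,150:200]=1
o=roi&(hsv[...,0]<20)&(hsv[...,1]>120)
print("orange n",o.sum(),np.nonzero(o)[1].mean(),np.nonzero(o)[0].mean(),P[o].mean(0),P[o].min(0),P[o].max(0))
# lid edge via blue mask: top view profile down the mid column
for u in (170,172,174,176,178):
    print(u,[(v,*np.round(P[v,u]).astype(int)) for v in range(142,204,2)][10:] if u==174 else '')
blue=roi&(hsv[...,0]>95)&(hsv[...,0]<125)&(hsv[...,1]>120)&(hsv[...,2]>100)
ctr,_=cv2.findContours(blue.astype(np.uint8),cv2.RETR_EXTERNAL,cv2.CHAIN_APPROX_NONE)
c=max(ctr,key=cv2.contourArea); print(cv2.minAreaRect(c))
b=roi&(abs(P[...,2]-202)<5); print(np.round(np.median(P[b],0)))
# plane at lid 202: rectangle in world using rays
f=vision.grab_frame("top"); fl=192/np.tan(np.radians(f["fov_y"]/2)); R=f["pose"]
box=cv2.boxPoints(cv2.minAreaRect(c))
for p in box:
    d=R[:3,:3]@np.array([(p[0]-f["cx"])/fl,(p[1]-f["cy"])/fl,1]); s=(200-R[2,3])/d[2]; print("corner",np.round(R[:3,3]+s*d,1))
for l in("chute","gate","bin"):
  for s in vision.silhouettes("top",l)[:1]:
    v,u=np.nonzero(s["pixels"]); print(l,s["p"],u.min(),u.max(),v.min(),v.max(),cv2.minAreaRect(np.c_[u,v].astype(np.float32)))
# small bottle cap, dark pixels
r2=np.zeros_like(roi); r2[206:228,324:346]=1
m=r2&(hsv[...,2]<60); print("cap", np.nonzero(m)[1].mean(),np.nonzero(m)[0].mean(),m.sum(),P[m].mean(0))
p=(np.nonzero(m)[1].mean(),np.nonzero(m)[0].mean()); d=R[:3,:3]@np.array([(p[0]-f["cx"])/fl,(p[1]-f["cy"])/fl,1]); s=(77-R[2,3])/d[2]; print(np.round(R[:3,3]+s*d,1))
E
```

```text
orange n 34 174.08823529411765 182.55882352941177 [541.13838448  75.66251046 188.0703509 ] [537.59106847  55.57810145 181.57876185] [542.97746261  95.61564265 193.50220863]
170 
172 
174 [(162, np.int64(584), np.int64(67), np.int64(243)), (164, np.int64(580), np.int64(68), np.int64(238)), (166, np.int64(574), np.int64(66), np.int64(246)), (168, np.int64(573), np.int64(71), np.int64(219)), (170, np.int64(566), np.int64(68), np.int64(235)), (172, np.int64(563), np.int64(70), np.int64(226)), (174, np.int64(561), np.int64(74), np.int64(203)), (176, np.int64(556), np.int64(74), np.int64(199)), (178, np.int64(552), np.int64(75), np.int64(195)), (180, np.int64(548), np.int64(76), np.int64(189)), (182, np.int64(543), np.int64(77), np.int64(185)), (184, np.int64(538), np.int64(76), np.int64(185)), (186, np.int64(532), np.int64(75), np.int64(190)), (188, np.int64(527), np.int64(74), np.int64(197)), (190, np.int64(521), np.int64(73), np.int64(199)), (192, np.int64(516), np.int64(72), np.int64(208)), (194, np.int64(510), np.int64(70), np.int64(213)), (196, np.int64(505), np.int64(69), np.int64(222)), (198, np.int64(499), np.int64(67), np.int64(231)), (200, np.int64(495), np.int64(68), np.int64(226)), (202, np.int64(505), np.int64(105), np.int64(21))]
176 
178 
((173.3877716064453, 171.2257843017578), (57.64653015136719, 44.41548538208008), 88.78113555908203)
[557.  63. 203.]
corner [638.8 135.1 200. ]
corner [642.1  24.2 200. ]
corner [498.2  17.7 200. ]
corner [494.7 127.2 200. ]
chute 0.78 158 185 167 200 ((171.5, 183.5), (33.0, 27.0), 90.0)
gate 0.72 165 182 173 184 ((173.5, 178.5), (11.0, 17.0), 90.0)
bin 0.72 151 203 143 203 ((177.0, 173.0), (60.0, 52.0), 90.0)
cap nan nan 0 [nan nan nan]
[nan nan nan]<stdin>:23: RuntimeWarning: Mean of empty slice.
  ret = ret.dtype.type(ret / rcount)
  ret = um.true_divide(
<stdin>:24: RuntimeWarning: Mean of empty slice.
```

```bash
python3 -m jog '[[0.0912,-0.0313,-0.0393,0,0,0,0],[0.0912,-0.0313,-0.0393,0,0,0,0],[0.0912,-0.0313,-0.0393,0,0,0,0],[0.0912,-0.0313,-0.0393,0,0,0,0],[0.0912,-0.0313,-0.0393,0,0,0,0],[0.0912,-0.0313,-0.0393,0,0,0,0],[0.0912,-0.0313,-0.0393,0,0,0,0],[0.0912,-0.0313,-0.0393,0,0,0,0],[0.0912,-0.0313,-0.0393,0,0,0,0],[0.0912,-0.0313,-0.0393,0,0,0,0],[0.0912,-0.0313,-0.0393,0,0,0,0],[0.0912,-0.0313,-0.0393,0,0,0,0]]'
python3 -m jog '[[0.0912,-0.0313,-0.0393,0,0,0,0],[0.0912,-0.0313,-0.0393,0,0,0,0],[0.0912,-0.0313,-0.0393,0,0,0,0],[0.0912,-0.0313,-0.0393,0,0,0,0],[0.0912,-0.0313,-0.0393,0,0,0,0],[0.0912,-0.0313,-0.0393,0,0,0,0]]'
python3 -m jog '[[0.0912,0,0,0.0077,0,0,0.166],[0.0912,0,0,0.0077,0,0,0.166],[0.0912,0,0,0.0077,0,0,0.166],[0.0912,0,0,0.0077,0,0,0.166],[0.0912,0,0,0.0077,0,0,0.166],[0.0912,0,0,0.0077,0,0,0.166],[0.0912,0,0,0.0077,0,0,0.166]]'
python3 - <<'E'
from h import *
s=status.state(); print(s["ee_pos"],s["ee_rot"],s["force"],s["qpos"])
f=vision.grab_frame("wrist"); cv2.imwrite("pics/w1.png",f["color"]); P=cloud(f)
for r in vision.silhouettes("wrist","oil_bottle_mid"):
    m=r["pixels"]; Q=P[m&np.isfinite(P[...,0])]; v,u=np.nonzero(m); print(r["p"],u.min(),u.max(),v.min(),v.max(),np.round(np.percentile(Q,[3,50,97],axis=0)).tolist())
    T=Q[Q[:,2]>73]; 
    if len(T): print("cap top",T.mean(0),T.min(0),T.max(0))
E
```

```text
time_s: 3.15
ee_pos: [385.9, -55.7, 405.1]
ee_rot: [180.0, 0.1, 156.6]
force: [0.5, 0.8, -0.6]
gripper_width: 91.2
time_s: 3.9
ee_pos: [464.9, -346.7, 404.7]
ee_rot: [180.0, 0.0, 156.6]
force: [-0.2, 0.2, -0.2]
gripper_width: 91.2
time_s: 4.78
ee_pos: [464.7, -345.0, 350.6]
ee_rot: [180.0, -0.0, 89.7]
force: [-1.3, 0.1, 0.2]
gripper_width: 91.2
[ 464.71126289 -344.98924886  350.56818924] [ 1.79994314e+02 -5.02846438e-03  8.97437019e+01] [-1.29667909  0.06707511  0.18704883] [-3.77296001e+01  2.08596550e+01  9.39548315e+01  8.20821373e-03
  6.51840601e+01 -3.74767467e+01]
0.94 305 343 195 252 [[522.0, -396.0, -1.0], [529.0, -373.0, 48.0], [551.0, -364.0, 77.0]]
cap top [ 526.09814682 -378.76626796   86.93254797] [ 484.48410395 -397.84311841   73.04071356] [ 532.73877755 -310.81115226  251.25961113]
0.68 243 276 168 209 [[454.0, -356.0, 10.0], [468.0, -341.0, 58.0], [482.0, -331.0, 78.0]]
cap top [ 468.55970599 -346.7847997    76.86122046] [ 460.63374988 -355.23268406   73.28138502] [ 476.70282905 -338.96024522   78.75387895]
```

View pics/w1.png

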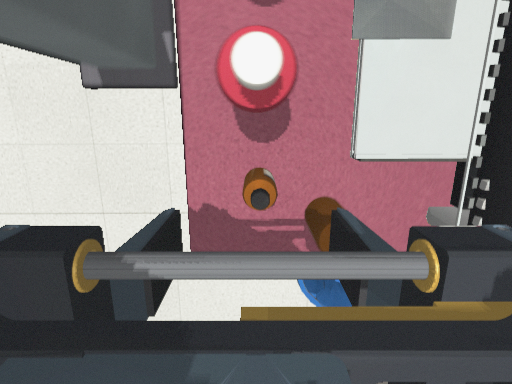

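Small bottle at wrist px (260,190), with its cap at (260,199), or about (468.5, −347). The larger bottle at (322,222) is close to the right finger, so I'll part-close the jaws before going down.

```bash
python3 -m jog '[[0.056,-0.002,0.004,0.01,0,0,0],[0.056,0,0,0.01,0,0,0],[0.056,0,0,0.01,0,0,0],[0.056,0,0,0.01,0,0,0],[0.056,0,0,0.01,0,0,0]]' 20
python3 -m jog '[[0.056,0,0,0.017,0,0,0],[0.056,0,0,0.017,0,0,0],[0.056,0,0,0.017,0,0,0],[0.056,0,0,0.017,0,0,0],[0.056,0,0,0,0,0,0]]'
python3 - <<'E'
from h import *
f=vision.grab_frame("wrist"); cv2.imwrite("pics/w2.png",f["color"]); f=vision.grab_frame("side"); cv2.imwrite("pics/s2.png",cv2.resize(f["color"][200:350,180:330],(600,600)))
E
```

```text
time_s: 5.5
ee_pos: [468.6, -346.9, 300.0]
ee_rot: [-180.0, -0.0, 90.1]
force: [-0.9, -0.2, 0.5]
gripper_width: 56.2
time_s: 6.12
ee_pos: [468.3, -346.7, 231.3]
ee_rot: [-179.9, -0.1, 90.1]
force: [-0.4, -0.5, -1.4]
gripper_width: 55.5
```

View pics/w2.png

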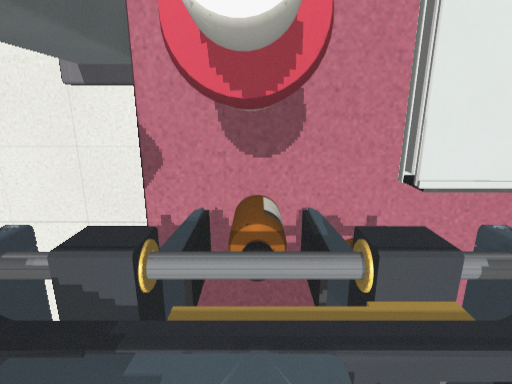

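View pics/s2.png

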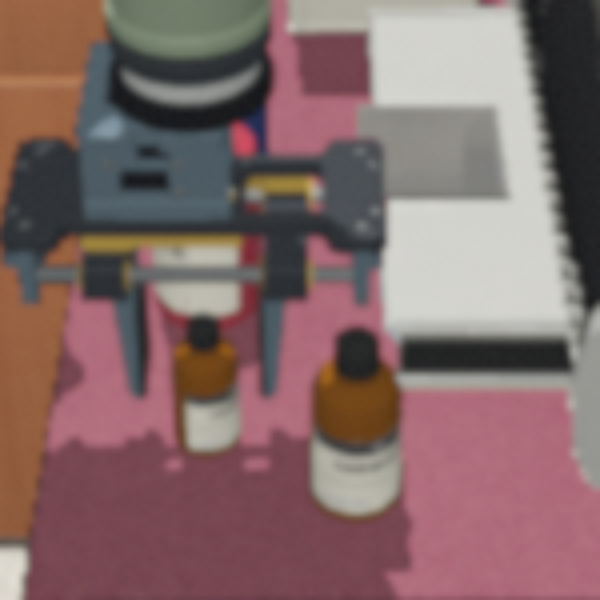

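The bottle (px 258,230) sits midway between the fingers, and the large bottle and the red one are clear. Gripping.

```bash
python3 -m jog '[[0.03,0,0,0,0,0,0],[0.02,0,0,0,0,0,0],[0.02,0,0,0,0,0,0],[0.02,0,0,0,0,0,0]]' 15
python3 -m jog '[[0.02,0,0,-0.015,0,0,0],[0.02,0,0,-0.03,0,0,0],[0.02,0,0,-0.05,0,0,0],[0.02,0,0,-0.05,0,0,0],[0.02,0,0,-0.05,0,0,0]]'
```

```text
time_s: 6.72
ee_pos: [468.8, -347.0, 233.3]
ee_rot: [180.0, 0.0, 90.1]
force: [-0.9, -0.0, 2.7]
gripper_width: 33.2
time_s: 7.35
ee_pos: [468.3, -346.7, 430.3]
ee_rot: [180.0, 0.0, 90.1]
force: [0.9, 0.2, 0.3]
gripper_width: 33.1
```

```bash
python3 -m jog '[[0.02,0.0466,-0.0031,-0.0078,0,0,0],[0.02,0.0466,-0.0031,-0.0078,0,0,0],[0.02,0.0466,-0.0031,-0.0078,0,0,0],[0.02,0.0466,-0.0031,-0.0078,0,0,0],[0.02,0.0466,-0.0031,-0.0078,0,0,0],[0.02,0.0466,-0.0031,-0.0078,0,0,0],[0.02,0.0466,-0.0031,-0.0078,0,0,0],[0.02,0.0466,-0.0031,-0.0078,0,0,0],[0.02,0.0466,-0.0031,-0.0078,0,0,0]]'
python3 -m jog '[[0.02,0,0,0,0,0,0.157],[0.02,0,0,0,0,0,0.157],[0.02,0,0,0,0,0,0.157],[0.02,0,0,0,0,0,0.157],[0.02,0,0,0,0,0,0.157],[0.02,0,0,0,0,0,0.157],[0.02,0,0,0,0,0,0.157],[0.02,0,0,0,0,0,0.157],[0.02,0,0,0,0,0,0.157],[0.02,0,0,0,0,0,0.157],[0.02,0,0,0,0,0,0]]'
python3 - <<'E'
from h import *
s=status.state(); print(s["ee_pos"],s["ee_rot"],s["force"],s["qpos"])
f=vision.grab_frame("wrist"); cv2.imwrite("pics/w3.png",f["color"]); P=cloud(f); np.save("/tmp/w3.npy",P); np.save("/tmp/w3c.npy",f["color"]);import pickle; pickle.dump(f,open("/tmp/w3.pkl","wb"))
for l in ("chute","gate"): print(l,[(np.round(d["location"]),d["p"]) for d in vision.find_in("wrist",l)])
E
```

```text
time_s: 8.48
ee_pos: [439.5, 73.8, 499.2]
ee_rot: [179.9, -0.0, 90.1]
force: [0.3, 0.1, -0.7]
gripper_width: 33.7
time_s: 9.85
ee_pos: [440.0, 72.3, 498.6]
ee_rot: [-180.0, -0.0, 0.2]
force: [-0.1, -0.2, -0.6]
gripper_width: 33.5
[439.97145629  72.33123167 498.64748399] [-1.79989948e+02 -3.54896682e-02  2.08834666e-01] [-0.11703679 -0.20297364 -0.58736439] [7.85627534e+00 3.59674054e+00 9.50245743e+01 5.30058326e-03
 8.13421734e+01 9.76466413e+01]
chute [(array([545.,  72., 206.]), 0.6)]
gate [(array([550.,  77., 198.]), 0.86)]
```

View pics/w3.png

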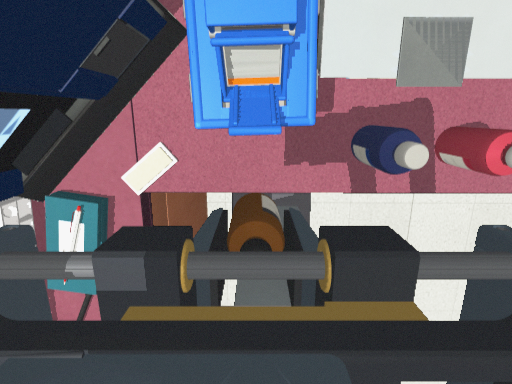

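Clear view of the chute: orange flap edge at (253,81), tongue from (252,88) to the lip at (255,130), bottle held at (257,225). Now I'll fit the geometry.

```bash
python3 - <<'E'
from h import *; import pickle
f=pickle.load(open("/tmp/w3.pkl","rb")); P=cloud(f); c=f["color"]; hsv=cv2.cvtColor(c,cv2.COLOR_BGR2HSV)
roi=np.zeros(P.shape[:2],bool); roi[60:140,215:300]=1
o=roi&(hsv[...,0]<20)&(hsv[...,1]>150)&(hsv[...,2]>150)
v,u=np.nonzero(o); print("orange",o.sum(),u.min(),u.max(),v.min(),v.max(),np.median(P[o],0),np.nanmin(P[o],0),np.nanmax(P[o],0))
# orange rows left/right end
L=P[o&(np.mgrid[:384,:512][1]<235)]; 
print("line fit yaw", np.degrees(np.arctan2(-np.polyfit(P[o][:,1],P[o][:,0],1)[0],1)))
# tongue centre
t=np.zeros_like(roi); t[90:128,244:264]=1; t&=np.isfinite(P[...,0]); Q=P[t]
k=Q.mean(0); n=np.linalg.svd(Q-k,full_matrices=0)[2][2]; n*=np.sign(n[2]); print("plane c",k,"n",n,"tilt",np.degrees(np.arccos(n[2])),"yaw",np.degrees(np.arctan2(n[1],n[0])))
for col in (235,240,246,250,254,258,262,268,274): print(col,[tuple(np.round(P[r,col]).astype(int)) for r in range(78,136,6)])
# lid rect
blue=(hsv[...,0]>98)&(hsv[...,0]<122)&(hsv[...,1]>120)&(hsv[...,2]>110); b=np.zeros_like(roi); b[:140,180:330]=1
m=b&blue&(abs(P[...,2]-202)<7)
print("lid z",np.median(P[m][:,2]))
for r in range(5,120,12):
    us=np.nonzero(blue[r,180:330])[0]+180; print(r,us.min(),us.max(),np.round(P[r,us.min()+2]),np.round(P[r,us.max()-2]))
cv2.imwrite("pics/c4.png",cv2.resize(c[0:140,180:330],(640,597),interpolation=cv2.INTER_CUBIC))
E
```

```text
orange 274 228 278 77 84 [nan nan nan] [538.24592724  52.27657071 184.19912673] [544.34264016  98.30355964 190.52705142]
 ** On entry to DLASCL parameter number  4 had an illegal value
 ** On entry to DLASCL parameter number  4 had an illegal value
 ** On entry to DLASCL parameter number  4 had an illegal value
 ** On entry to DLASCL parameter number  4 had an illegal value
 ** On entry to DLASCL parameter number  5 had an illegal value
 ** On entry to DLASCL parameter number  4 had an illegal valueTraceback (most recent call last):
  File "<stdin>", line 8, in <module>
    c, resids, rank, s = lstsq(lhs, rhs, rcond)
                         ~~~~~^^^^^^^^^^^^^^^^^
    x, resids, rank, s = _umath_linalg.lstsq(a, b, rcond,
                         ~~~~~~~~~~~~~~~~~~~^^^^^^^^^^^^^
                                             signature=signature)
                                             ^^^^^^^^^^^^^^^^^^^^
    raise LinAlgError("SVD did not converge in Linear Least Squares")
numpy.linalg.LinAlgError: SVD did not converge in Linear Least Squares
```

```bash
python3 - <<'E'
from h import *; import pickle
f=pickle.load(open("/tmp/w3.pkl","rb")); P=cloud(f); c=f["color"]; hsv=cv2.cvtColor(c,cv2.COLOR_BGR2HSV)
fin=np.isfinite(P[...,0]); roi=np.zeros(P.shape[:2],bool); roi[60:140,215:300]=1
o=roi&fin&(hsv[...,0]<20)&(hsv[...,1]>150)&(hsv[...,2]>150)
v,u=np.nonzero(o); print("orange",o.sum(),np.median(P[o],0),"y mid",(P[o][:,1].min()+P[o][:,1].max())/2)
print("yaw orange",np.degrees(np.arctan(-np.polyfit(P[o][:,1],P[o][:,0],1)[0])))
t=np.zeros_like(roi); t[90:127,244:264]=1; t&=fin; Q=P[t]
k=Q.mean(0); n=np.linalg.svd(Q-k,full_matrices=0)[2][2]; n*=np.sign(n[2]); print("plane c",k,"n",n,"tilt",np.degrees(np.arccos(n[2])),"yaw",np.degrees(np.arctan2(n[1],n[0])))
for col in (235,246,254,262,274): print(col,[(r,)+tuple(np.round(np.nan_to_num(P[r,col])).astype(int).tolist()) for r in range(78,136,6)])
blue=(hsv[...,0]>98)&(hsv[...,0]<122)&(hsv[...,1]>120)&(hsv[...,2]>110)
for r in range(5,140,9):
    us=np.nonzero(blue[r,180:330])[0]+180
    if len(us): print(r,us.min(),us.max(),np.round(P[r,us.min()+2]),np.round(P[r,us.max()-2]))
cv2.imwrite("pics/c4.png",cv2.resize(c[0:140,180:330],(640,597),interpolation=cv2.INTER_CUBIC))
E
```

```text
orange 272 [541.53296688  75.34829361 187.60801248] y mid 75.2900651747212
yaw orange 1.8969693982896025
plane c [516.89051122  74.75101077 207.76059039] n [0.76568599 0.02862083 0.64257747] tilt 50.015715313148156 yaw 2.1406815901579783
235 [(78, 543, 92, 189), (84, 538, 92, 185), (90, 532, 92, 194), (96, 527, 91, 201), (102, 522, 91, 207), (108, 516, 90, 214), (114, 512, 90, 219), (120, 507, 90, 227), (126, 502, 90, 225), (132, 497, 90, 228)]
246 [(78, 543, 82, 189), (84, 538, 82, 186), (90, 533, 82, 188), (96, 527, 82, 194), (102, 522, 81, 202), (108, 517, 81, 208), (114, 512, 81, 214), (120, 507, 81, 219), (126, 502, 81, 227), (132, 497, 81, 228)]
254 [(78, 543, 74, 188), (84, 554, 75, 8), (90, 533, 74, 189), (96, 527, 74, 195), (102, 522, 74, 202), (108, 517, 74, 209), (114, 512, 74, 214), (120, 507, 74, 220), (126, 502, 74, 227), (132, 497, 74, 230)]
262 [(78, 543, 67, 190), (84, 555, 63, 6), (90, 533, 67, 189), (96, 527, 67, 195), (102, 522, 67, 202), (108, 517, 67, 208), (114, 512, 67, 215), (120, 507, 67, 220), (126, 502, 68, 226), (132, 497, 68, 228)]
274 [(78, 543, 56, 190
[... 164 characters left out ...]
, (132, 497, 58, 227)]
5 185 317 [597. 129. 204.] [598.  25. 204.]
14 186 317 [591. 129. 202.] [591.  24. 204.]
23 186 317 [584. 129. 204.] [585.  24. 204.]
32 187 316 [578. 129. 203.] [578.  25. 204.]
41 188 316 [571. 128. 204.] [571.  24. 204.]
50 189 316 [564. 128. 204.] [564.  24. 203.]
59 189 316 [557. 128. 204.] [557.  23. 204.]
68 190 316 [549. 128. 204.] [550.  23. 204.]
77 191 315 [542. 127. 203.] [543.  23. 203.]
86 191 315 [535. 127. 204.] [535.  23. 204.]
95 192 315 [528. 127. 202.] [528.  23. 203.]
104 193 315 [520. 126. 204.] [520.  22. 202.]
113 194 315 [512. 126. 204.] [513.  22. 205.]
122 194 314 [504. 126. 204.] [505.  22. 205.]
131 229 280 [498.  93. 230.] [498.  54. 228.]
```

View pics/c4.png

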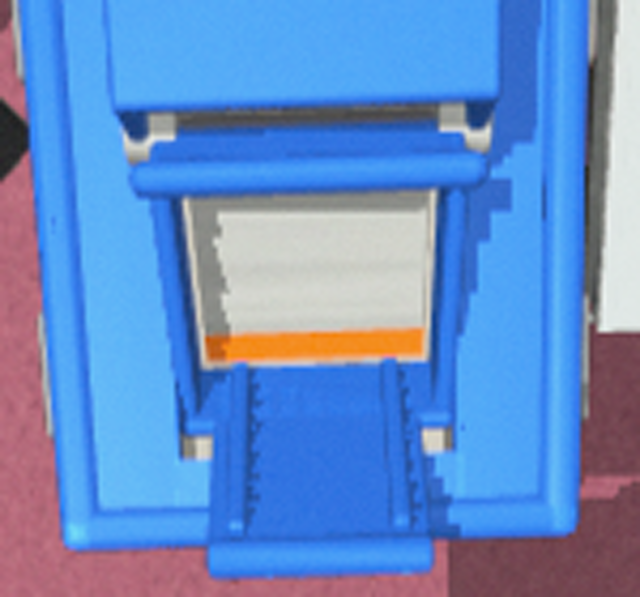

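```bash
python3 -m jog '[[0.02,0,0,0,0,0,-0.031],[0.02,0,0,0,0,0.1396,0],[0.02,0,0,0,0,0.1396,0],[0.02,0,0,0,0,0.1396,0],[0.02,0,0,0,0,0.1396,0],[0.02,0,0,0,0,0.1396,0],[0.02,0,0,0,0,0,0]]'
cat >> h.py <<'E'
from scipy.spatial.transform import Rotation as Ro
O=np.array([537,75.1,184.]); a=np.radians(40); Rc=Ro.from_euler('z',2,degrees=True).as_matrix()@np.array([[np.cos(a),0,-np.sin(a)],[0,1,0],[np.sin(a),0,np.cos(a)]])
def where():
    s=status.state(); R=Ro.from_euler('xyz',s["ee_rot"],degrees=True).as_matrix(); p=s["ee_pos"]
    print("t",s["time_s"],"q",np.round(s["qpos"],1),"F",np.round(s["force"],1),"w",round(s["gripper_width"],1))
    print("rot in chute axes\n",np.round(Rc.T@R,3))
    for n,d in (("bottom",232.5),("tips",191)): print(n,"chute xyz",np.round(Rc.T@(p+R[:,2]*d-O),1))
    return p,R
def togo(dist,tgt): # tgt chute coordinates of the point dist ahead of TCP
    p,R=where(); print("shift tool",np.round(R.T@(O+Rc@np.array(tgt)-(p+R[:,2]*dist)),1))
E
python3 -c "
from h import *
togo(232.5,[22,0,85])"
```

```text
time_s: 10.88
ee_pos: [439.4, 72.3, 497.6]
ee_rot: [179.9, -39.9, 2.0]
force: [-0.6, -0.7, -1.2]
gripper_width: 33.8
t 10.875 q [  9.4  -4.5 107.9  -8.   37.2 102.1] F [-0.6 -0.7 -1.2] w 33.8
rot in chute axes
 [[ 1.    -0.    -0.003]
 [-0.    -1.    -0.001]
 [-0.003  0.001 -1.   ]]
bottom chute xyz [126.2   0.3  70.5]
tips chute xyz [126.3   0.4 112. ]
shift tool [-104.2    0.3  -14.2]
```

```bash
python3 -m jog '[[0.02,-0.026,0,-0.014,0,0,0],[0.02,-0.026,0,0,0,0,0],[0.02,-0.026,0,0,0,0,0],[0.02,-0.026,0,0,0,0,0],[0.02,0,0,0,0,0,0]]'
python3 - <<'E'
from h import *
togo(232.5,[21,0,30])
f=vision.grab_frame("wrist"); cv2.imwrite("pics/w4.png",f["color"])
f=vision.grab_frame("side"); cv2.imwrite("pics/s4.png",cv2.resize(f["color"][70:220,180:330],(600,600),interpolation=cv2.INTER_CUBIC))
E
```

```text
time_s: 11.5
ee_pos: [350.8, 69.3, 440.9]
ee_rot: [179.9, -39.7, 2.0]
force: [0.7, 0.8, -0.8]
gripper_width: 33.5
t 11.5 q [ 11.9 -11.3 121.6 -12.6  31.  108.5] F [ 0.7  0.8 -0.8] w 33.5
rot in chute axes
 [[ 1.    -0.    -0.005]
 [-0.    -1.    -0.002]
 [-0.005  0.002 -1.   ]]
bottom chute xyz [21.3  0.3 84. ]
tips chute xyz [ 21.5   0.4 125.5]
shift tool [-0.   0.2 54. ]
```

View pics/w4.png

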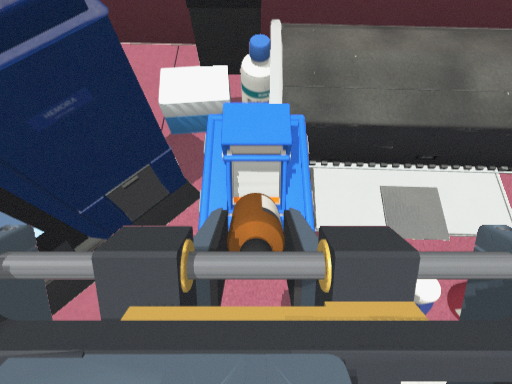

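View pics/s4.png

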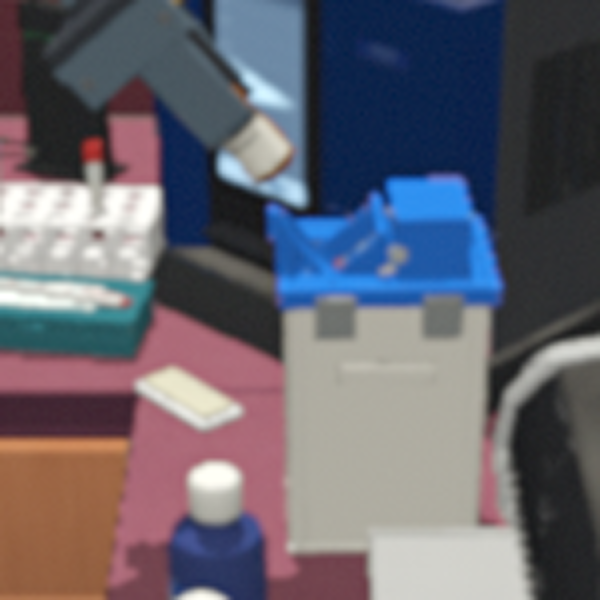

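The bottle (wrist px 257,225) is in line with the chute and clear of the lip. Sliding it down the tongue.

```bash
python3 -m jog '[[0.02,0,0,0.018,0,0,0],[0.02,0,0,0.018,0,0,0],[0.02,0,0,0.018,0,0,0],[0.02,0,0,0,0,0,0]]'
python3 -m jog '[[0.02,0,0,0.01,0,0,0],[0.02,0,0,0.012,0,0,0],[0.02,0,0,0,0,0,0]]'
python3 - <<'E'
from h import *
togo(232.5,[20,0,8])
f=vision.grab_frame("wrist"); cv2.imwrite("pics/w5.png",f["color"])
f=vision.grab_frame("side"); cv2.imwrite("pics/s5.png",cv2.resize(f["color"][70:220,180:330],(600,600),interpolation=cv2.INTER_CUBIC))
E
```

```text
time_s: 12.1
ee_pos: [387.9, 70.7, 400.4]
ee_rot: [180.0, -39.9, 1.9]
force: [-0.1, -0.7, -0.6]
gripper_width: 33.6
time_s: 12.48
ee_pos: [400.9, 71.1, 383.0]
ee_rot: [180.0, -39.9, 1.9]
force: [0.7, -0.6, -0.9]
gripper_width: 33.5
t 12.475 q [ 10.4  -2.8 123.9 -16.1  20.  111.7] F [ 0.7 -0.6 -0.9] w 33.5
rot in chute axes
 [[ 1.    -0.002 -0.002]
 [-0.002 -1.    -0.002]
 [-0.002  0.002 -1.   ]]
bottom chute xyz [23.2  0.4  7.5]
tips chute xyz [23.2  0.4 49. ]
shift tool [-3.2  0.4 -0.5]
```

View pics/s5.png

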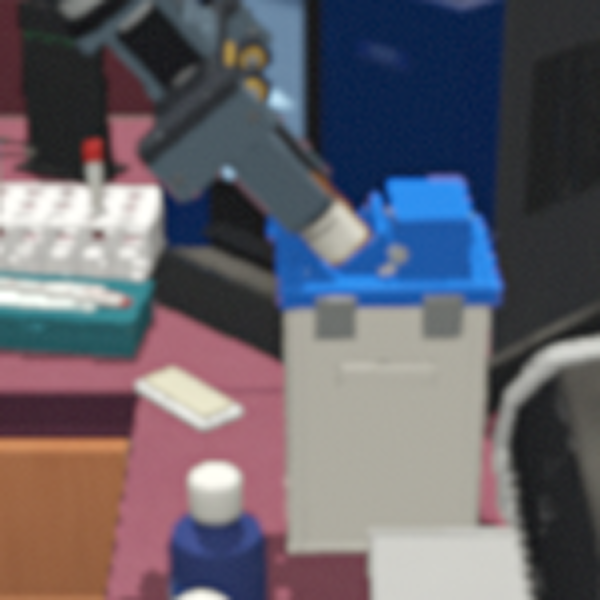

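View pics/w5.png

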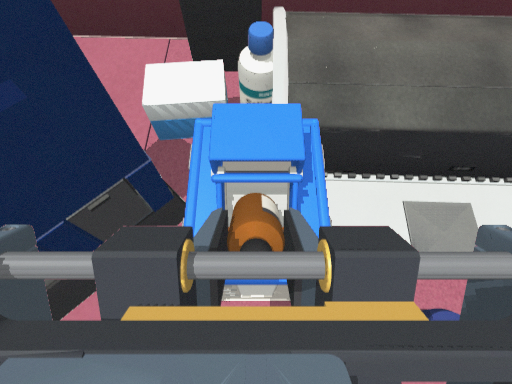

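```bash
python3 -m jog '[[0.02,-0.003,0,0,0,0,0],[0.02,0,0,0,0,0,0],[0.045,0,0,0,0,0,0],[0.06,0,0,0,0,0,0],[0.06,0,0,0,0,0,0],[0.06,0,0,0,0,0,0]]'
python3 - <<'E'
from h import *
togo(191,[20,0,95])
f=vision.grab_frame("wrist"); cv2.imwrite("pics/w6.png",f["color"])
f=vision.grab_frame("side"); cv2.imwrite("pics/s6.png",cv2.resize(f["color"][70:220,180:330],(600,600),interpolation=cv2.INTER_CUBIC))
E
```

```text
time_s: 13.32
ee_pos: [398.3, 71.0, 381.8]
ee_rot: [-180.0, -40.0, 1.9]
force: [0.6, -0.1, -0.0]
gripper_width: 59.9
t 13.325 q [ 10.4  -3.  124.3 -16.5  19.7 112.1] F [ 0.6 -0.1 -0. ] w 59.9
rot in chute axes
 [[ 1.    -0.002  0.   ]
 [-0.002 -1.    -0.001]
 [ 0.     0.001 -1.   ]]
bottom chute xyz [20.8  0.5  8.2]
tips chute xyz [20.8  0.5 49.7]
shift tool [ -0.8   0.6 -45.3]
```

View pics/w6.png

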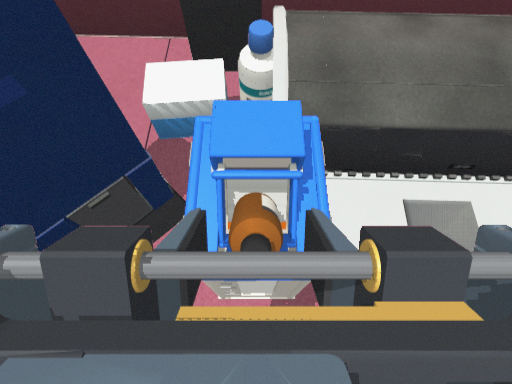

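View pics/s6.png

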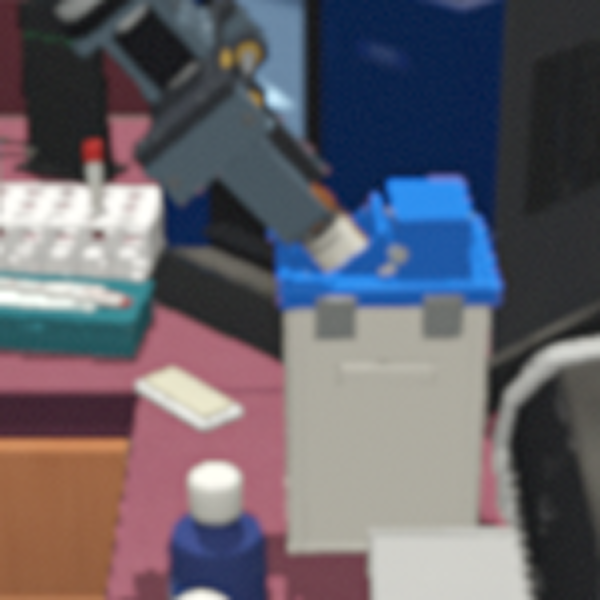

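Released: the bottle lies in the chute between the open fingers (wrist px 256,228). Backing off, then closing.

```bash
python3 -m jog '[[0.06,0,0,-0.015,0,0,0],[0.06,0,0,-0.025,0,0,0],[0.06,0,0,-0.025,0,0,0],[0.03,0,0,0,0,0,0],[0.0,0,0,0,0,0,0],[0.0,0,0,0,0,0,0],[0,0,0,0,0,0,0],[0,0,0,0,0,0,0]]'
python3 - <<'E'
from h import *
togo(191,[19,0,90])
f=vision.grab_frame("wrist"); cv2.imwrite("pics/w7.png",f["color"])
f=vision.grab_frame("side"); cv2.imwrite("pics/s7.png",cv2.resize(f["color"][70:220,180:330],(600,600),interpolation=cv2.INTER_CUBIC))
E
```

```text
time_s: 14.42
ee_pos: [356.7, 69.6, 431.1]
ee_rot: [180.0, -39.9, 1.9]
force: [0.0, 0.5, -0.6]
gripper_width: 12.9
t 14.425 q [ 11.7 -10.2 122.4 -13.1  29.  109.1] F [ 0.   0.5 -0.6] w 12.9
rot in chute axes
 [[ 1.    -0.002 -0.001]
 [-0.002 -1.    -0.002]
 [-0.001  0.002 -1.   ]]
bottom chute xyz [20.4  0.5 72.7]
tips chute xyz [ 20.5   0.5 114.2]
shift tool [-1.5  0.5 24.2]
```

View pics/w7.png

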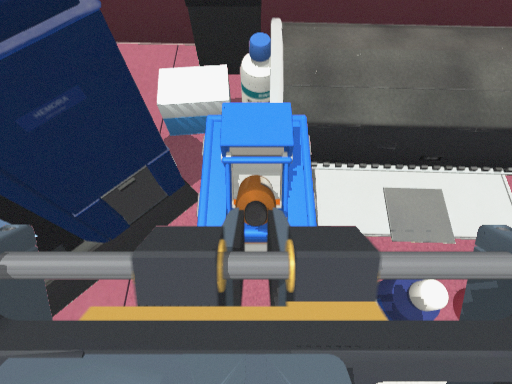

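View pics/s7.png

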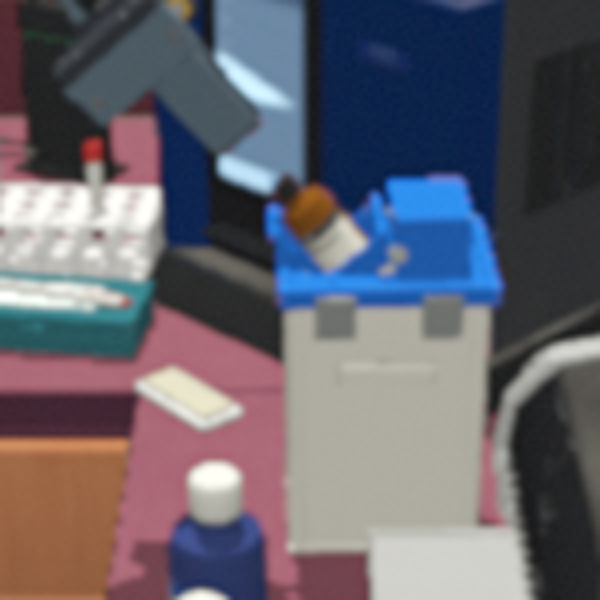

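The bottle is on the tongue, centred, with its cap outward (side crop 318,230). Finishing the close, then pushing down along the chute axis.

```bash
python3 -m jog '[[0,0,0.0005,0.01,0,0,0],[0,0,0,0.01,0,0,0],[0,0,0,0.006,0,0,0],[0,0,0,0.0,0,0,0]]'
python3 -m jog '[[0,0,0,0.01,0,0,0],[0,0,0,0.01,0,0,0],[0,0,0,0.01,0,0,0],[0,0,0,0.01,0,0,0],[0,0,0,0,0,0,0]]'
python3 - <<'E'
from h import *
togo(191,[19,0,0])
f=vision.grab_frame("wrist"); cv2.imwrite("pics/w8.png",f["color"])
f=vision.grab_frame("side"); cv2.imwrite("pics/s8.png",cv2.resize(f["color"][70:220,180:330],(600,600),interpolation=cv2.INTER_CUBIC))
E
```

```text
time_s: 15.02
ee_pos: [373.5, 69.7, 411.0]
ee_rot: [180.0, -39.9, 1.9]
force: [0.0, 0.3, 0.2]
gripper_width: 0.4
time_s: 15.65
ee_pos: [399.3, 70.5, 380.1]
ee_rot: [180.0, -39.9, 1.9]
force: [0.1, 0.6, -0.7]
gripper_width: 0.2
t 15.65 q [ 10.3  -2.7 124.4 -16.4  19.5 112. ] F [ 0.1  0.6 -0.7] w 0.2
rot in chute axes
 [[ 1.    -0.002 -0.002]
 [-0.002 -1.    -0.002]
 [-0.002  0.002 -1.   ]]
bottom chute xyz [20.1 -0.1  6.3]
tips chute xyz [20.2 -0.1 47.8]
shift tool [-1.1 -0.2 47.8]
```

View pics/w8.png

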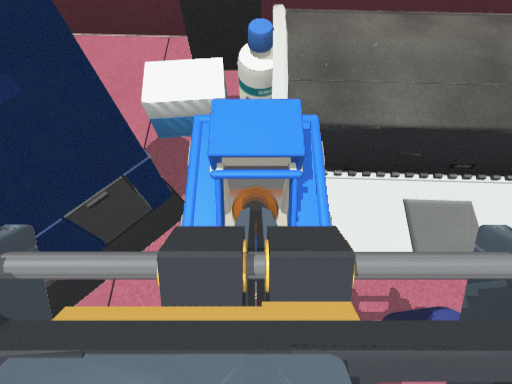

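View pics/s8.png

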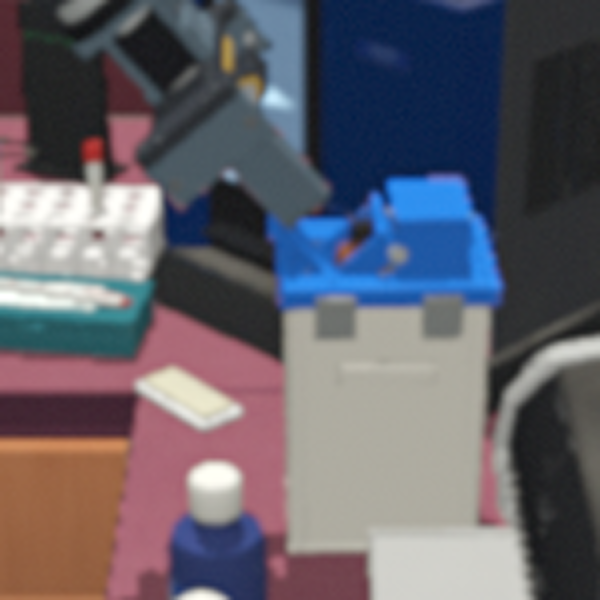

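The bottle is moving through the flap ahead of the closed tips (wrist px 255,207), with no notable force. Pushing on.

```bash
python3 -m jog '[[0,0,0,0.01,0,0,0],[0,0,0,0.01,0,0,0],[0,0,0,0.01,0,0,0],[0,0,0,0,0,0,0]]'
python3 -m jog '[[0,-0.001,0,0.008,0,0,0],[0,0,0,0.007,0,0,0],[0,0,0,0.004,0,0,0],[0,0,0,0,0,0,0],[0,0,0,0,0,0,0]]'
python3 - <<'E'
from h import *
togo(191,[19,0,0])
f=vision.grab_frame("wrist"); cv2.imwrite("pics/w9.png",f["color"])
f=vision.grab_frame("side"); cv2.imwrite("pics/s9.png",cv2.resize(f["color"][70:220,180:330],(600,600),interpolation=cv2.INTER_CUBIC))
E
```

```text
time_s: 16.25
ee_pos: [418.5, 71.2, 357.1]
ee_rot: [180.0, -39.9, 1.9]
force: [0.1, 0.6, -0.6]
gripper_width: 0.5
time_s: 16.88
ee_pos: [429.6, 71.6, 342.9]
ee_rot: [-180.0, -40.0, 1.9]
force: [-0.0, 1.0, 0.3]
gripper_width: 0.6
t 16.875 q [  9.6   3.  125.2 -22.4  13.1 117.8] F [-0.   1.   0.3] w 0.6
rot in chute axes
 [[ 1.    -0.002  0.   ]
 [-0.002 -1.    -0.001]
 [ 0.     0.001 -1.   ]]
bottom chute xyz [ 19.9  -0.1 -41.7]
tips chute xyz [19.9 -0.  -0.2]
shift tool [-0.9 -0.  -0.2]
```

View pics/w9.png

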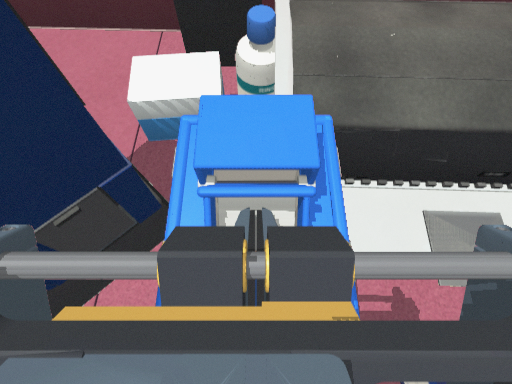

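View pics/s9.png

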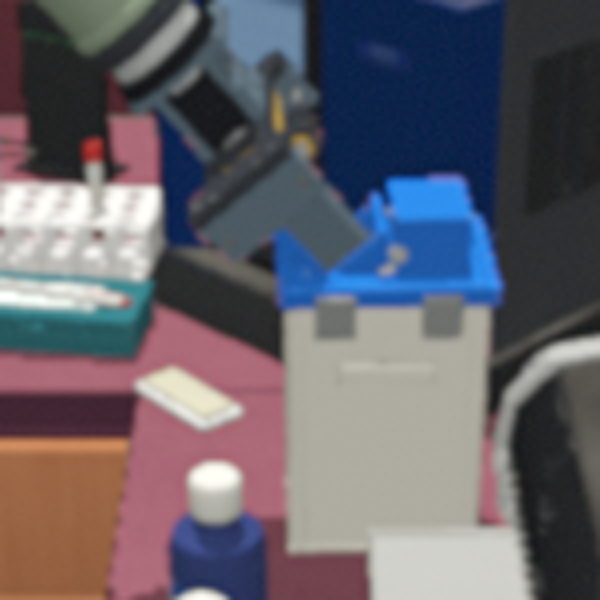

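```bash
python3 -m jog '[[0,0,0,0.004,0,0,0],[0,0,0,0,0,0,0],[0,0,0,0,0,0,0]]'
python3 -m jog '[[0,0,0,-0.015,0,0,0],[0,0,0,-0.025,0,0,0],[0,0,0,-0.03,0,0,0],[0,0,0,-0.03,0,0,0],[0,0,0,-0.03,0,0,0],[0,0,0,0,0,0,0]]'
python3 - <<'E'
from h import *
where()
f=vision.grab_frame("wrist"); cv2.imwrite("pics/w10.png",f["color"])
f=vision.grab_frame("side"); cv2.imwrite("pics/s10.png",cv2.resize(f["color"][70:345,180:340],(349,600),interpolation=cv2.INTER_CUBIC))
print([(np.round(d["location"]),d["p"]) for d in vision.find_in("side","oil_bottle_mid")],[(np.round(d["location"]),d["p"]) for d in vision.find_in("wrist","gate")])
E
```

```text
time_s: 17.35
ee_pos: [432.3, 71.6, 339.9]
ee_rot: [-180.0, -40.0, 1.9]
force: [-0.9, -2.2, 1.0]
gripper_width: 0.4
time_s: 18.1
ee_pos: [348.1, 69.0, 440.9]
ee_rot: [-179.9, -40.3, 1.9]
force: [-0.3, 0.1, -0.1]
gripper_width: 0.6
t 18.1 q [ 12.  -11.7 122.  -12.8  30.5 108.8] F [-0.3  0.1 -0.1] w 0.6
rot in chute axes
 [[ 1.    -0.002  0.004]
 [-0.002 -1.    -0.   ]
 [ 0.004  0.    -1.   ]]
bottom chute xyz [21.4  0.4 85.8]
tips chute xyz [ 21.2   0.4 127.3]
[(array([ 546., -399.,   62.]), 0.83)] [(array([553.,  78., 198.]), 0.63)]
```

View pics/w10.png

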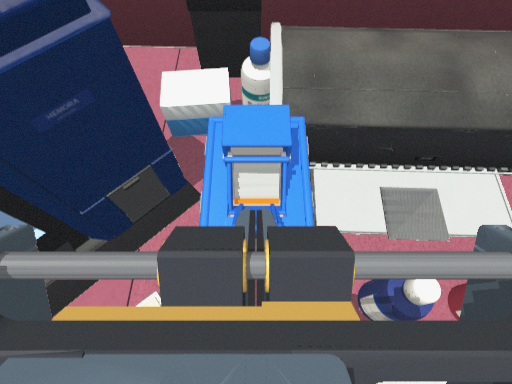

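View pics/s10.png

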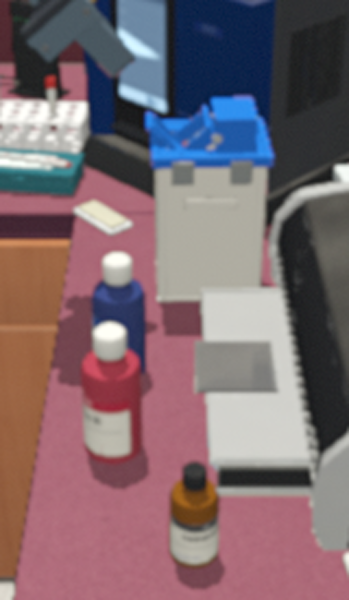

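The chute is empty, the flap's orange edge is at wrist (257,202), and the blue, red and larger amber bottles stand as before. One numeric check of the flap and the two big bottles from the top camera.

```bash
python3 - <<'E'
from h import *
for n,(r0,r1,c0,c1) in (("wrist",(190,210,225,290)),("top",(140,205,150,200))):
    f=vision.grab_frame(n); P=cloud(f); hsv=cv2.cvtColor(f["color"],cv2.COLOR_BGR2HSV); roi=np.zeros(P.shape[:2],bool); roi[r0:r1,c0:c1]=1
    o=roi&np.isfinite(P[...,0])&(hsv[...,0]<20)&(hsv[...,1]>120)&(hsv[...,2]>120)
    print(n,o.sum(),np.median(P[o],0), "chute",np.round(Rc.T@(np.median(P[o],0)-O),1))
for l in("red_bottle","blue_bottle"): print(l,np.round(vision.find_in("top",l)[0]["location"]))
cv2.imwrite("pics/t11.png",f["color"])
E
```

```text
wrist 238 [541.24163725  76.8655758  186.99978176] chute [ 5.2  1.6 -0.5]
top 34 [540.74956561  75.50840266 188.51731596] chute [5.8 0.3 1. ]
red_bottle [ 463. -237.  111.]
blue_bottle [ 466. -112.  109.]
```

View pics/t11.png

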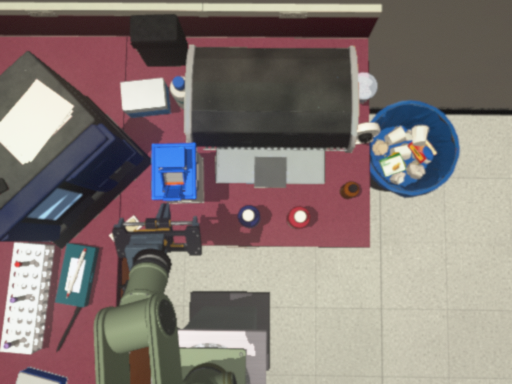

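The flap's edge is back where it was at the start (541,76,188), the big bottles haven't moved, and the robot touches nothing. Handing in.

```bash
python3 -c "
from workcell import ticket; print(ticket.job_done())"
```

```text
the job is handed in; nothing more can be done
None
```

The small amber bottle is in the glass-waste bin. I gripped it from above, laid it in the chute bottom first, and pushed it through the flap with closed fingertips until the tips were about 4 mm past it. I then backed the arm out and handed the job in at about 18 s of the 54 s allowed.

My last checks all agreed:
- **Chute and flap:** the chute is empty. The flap's orange edge is back within about 2 mm of where it was before, so it has shut.
- **Other bottles:** the blue and red stain bottles read the same positions as at the start, to within about 1 mm. The larger amber bottle is still standing where it was.
- **Forces:** forces read at the end of each move never went above about 3 N, and the arm was clear of everything at hand-in.

I did not see the bottle inside the bin itself. That it dropped in follows from the empty chute, the shut flap and no small bottle showing anywhere in the pictures.

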